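# Pack the rear-wheel kit into the parts tray

## Task

Pack the parts for one rear wheel into the blue parts tray: lay the rear hub in the wide long bay, the long axle in the narrow bay with the finger cut-outs, and set the seven-sprocket cassette, wide side down, in the square bay, each lying fully down on the floor of its bay. The front hub, the short axle, the single-speed freewheel and the jar are not part of the kit: leave them where they are.

Things in the scene. Friction and masses are not known exactly. Their poses are not given: they have to be found in the camera images.
- rear_hub: Rear hub, to pack, lying down: bare aluminium, 130 mm long; two six-lobed flanges 55 mm across, 34 mm either side of the middle; beyond the +x one a fat splined steel freehub body (dia 33). Origin on its axis at the middle, 26 mm above its support; x along the axle. Grip the bare barrel (dia 26, 60 long) between the flanges, across x. Either way round in its bay. 0.3 kg.
- long_axle: Long solid steel axle, to pack, lying down: rod dia 12, 160 mm long, with a hexagon nut (22 across flats, 10 long) 58 mm either side of the middle, on which it rests. Origin on its axis at the middle, 11 mm above its support; x along the rod. Grip the bare rod at the middle, across x. Either way round in its bay. 0.13 kg.
- cassette: Cassette, to pack, standing wide side down: stepped stack of seven steel sprockets, 68 mm across the teeth at the bottom, narrowing to 46 mm at the top (dia 46 from 25 to 37 mm height), 37 mm high. Origin at the centre of its underside, z up its axis. Grip the top step, in any direction. 0.25 kg.
- bay_hub: Grey insert with the wide long bay, a plain recess 78 (x) by 152 (y) mm, for the rear hub lying along y. Insert 92 (x) by 196 (y) mm, fixed; origin at the centre of its underside, 6 mm above the table; floor 4 mm and rim 18 mm above the origin. The three inserts lie side by side, in any order, in the blue tray (rim 24 mm above the table).
- bay_axle: Grey insert with the narrow bay, a trough 44 (x) by 186 (y) mm with finger cut-outs (78 wide over the middle 64 mm), for the long axle along y. Insert 92 (x) by 196 (y) mm, fixed; origin at the centre of its underside, 6 mm above the table; floor 4 mm and rim 18 mm above the origin. The three inserts lie side by side, in any order, in the blue tray (rim 24 mm above the table).
- bay_cassette: Grey insert with the square bay, a central recess 84 by 84 mm, for the cassette. Insert 92 (x) by 196 (y) mm, fixed; origin at the centre of its underside, 6 mm above the table; floor 4 mm and rim 18 mm above the origin. The three inserts lie side by side, in any order, in the blue tray (rim 24 mm above the table).
- front_hub: Look-alike to be left alone: front hub lying on the table, 96 mm long, same six-lobed flanges (27 mm either side of the middle) but thin bare ends and no freehub body. Origin at the middle on its axis, 26 mm above the table; x along the axle.
- short_axle: Look-alike to be left alone: short solid axle, rod 12 mm in diameter, 112 mm long, two hexagon nuts 36 mm either side of the middle. Origin at the middle on its axis, 11 mm above the table; x along the rod.
- freewheel: Look-alike to be left alone: single-speed freewheel, a dark steel disc with one row of teeth, 68 mm across the teeth, 22 mm high. Origin at the centre of its underside, z up.
- jar: Bystander to be left alone: closed screw-top jar for spoke nipples beyond the tray, 56 mm in diameter, 70 mm high. Origin at the centre of its underside.
Things that resemble listed ones, but are neither listed nor needed, are in the scene too. Leave any purple or turquoise look-alike of the cassette alone.

How it is judged (in metres and radians):
At the end, for the whole second after the job is handed in: Rear hub, long axle (both level, along the bay) and cassette (upright within 4.5 degrees) each rest on the floor of their own bay, centre within 16 mm each way of the bay's centre, height within 4 mm, released and at rest; front hub, short axle, freewheel and jar within 40 mm of their starts (x of rear_hub in the frame of bay_hub between -0.016 and 0.016 m and y of rear_hub in the frame of bay_hub between -0.016 and 0.016 m and z of rear_hub in the frame of bay_hub between 0.024 and 0.034 m and linear speed of each of rear_hub, long_axle, cassette below 0.02 m/s and angular speed of each of rear_hub, long_axle, cassette below 0.3 rad/s and angle between the x axis of rear_hub and the y axis of bay_hub, either way round below 0.4 rad and angle between rear_hub's own x axis and vertical between 1.49 and 1.65 rad and x of long_axle in the frame of bay_axle between -0.016 and 0.016 m and y of long_axle in the frame of bay_axle between -0.016 and 0.016 m and z of long_axle in the frame of bay_axle between 0.01 and 0.019 m and angle between the x axis of long_axle and the y axis of bay_axle, either way round below 0.25 rad and angle between long_axle's own x axis and vertical between 1.5 and 1.64 rad and x of cassette in the frame of bay_cassette between -0.016 and 0.016 m and y of cassette in the frame of bay_cassette between -0.016 and 0.016 m and z of cassette in the frame of bay_cassette between 0.001 and 0.008 m and angle between cassette's own z axis and vertical below 0.08 rad and distance of each of front_hub, short_axle, freewheel, jar from where it was at the start of the episode below 0.04 m); the robot touches nothing.
It fails at once if a look-alike or the jar is moved by more than 40 mm (distance of any of front_hub, short_axle, freewheel, jar from where it was at the start of the episode above 0.04 m).
It also fails if it takes over 80 s, if anything falls off the work surface, if the arm or the gripper's body presses on something with over 40 N, if the wrist force passes 120 N, or if a joint passes its speed limit or range.

## Robot

A 7-joint arm with a two-finger parallel gripper is mounted at the origin on the work surface. World frame = base frame: x ahead of the robot, y to its left, z up, the work surface at z = 0. Lengths are in mm, angles in rad, forces in N, time in s.
With the tool pointing down it reaches from about 400 to 875 mm from the base axis. Payload 4.4 kg.
Tool frame: the origin (TCP) lies on the centre line of the jaws, within the pads' length; the fingertips stand 19 mm ahead of it and the grasp point (between the pads) is the TCP; z points along the fingers, y is the line along which they close (so a half turn about z gives the same grasp; the last joint's range is limited). The gripper opens to 85 mm and grips with 20 to 120 N. Pads are 22 mm wide; open, the fingers measure 114 mm over their backs; the gripper's body (76 mm by 85 mm) begins 54 mm behind the grasp point. The pads swing forward as they close: fully open they stand 13 mm farther back than shut.
Start: joints at [1.246, 0.628, 0.038, 1.517, -0.027, 0.996, -0.02], TCP at [166.375, -628.36, 250.313] pointing down, gripper open.
Joint ranges: [-3.06, 3.06], [-0.37, 2.12], [-1.25, 1.32], [0.18, 2.47], [-1.1, 4.24], [0.23, 1.98], [-2.94, 2.94]. Speed limits (rad/s): [2.57, 2.57, 3.14, 3.14, 3.14, 3.14, 3.14].

## Interface

Orientations are given as [roll, pitch, yaw] about the fixed x, y, z axes, in that order (R = Rz(yaw) Ry(pitch) Rx(roll)).
In Python, from cell import ctrl, viewer, silhouettes gives the robot as it stands.
- The arm moves only by the shell command python3 -m creep 'ROWS'. ROWS is JSON, a list of rows, each an object with "jaw": the gripper command: -1 is shut, 1 is fully open, values between are in proportion; "xyz": the shift along the tool's x, y, z in mm, a list of three; "angular": the turn, a rotation vector about the tool's x, y, z in rad, a list of three. In form: [{"jaw": jaw, "xyz": [tx, ty, tz], "angular": [rx, ry, rz]}, ...]. A call has 1 to 12 rows; each row is the pose to reach, as a shift and turn from the pose commanded when the call began, along the tool's axes at that moment; what a row does not reach only later rows make up. A row lasts 1/8 s, in which the tool goes at most 62.5 mm and 10.7 degrees, less where a joint would pass 70% of its speed; a pose out of reach is approached as far as the arm can. A call with a gripper value outside its range is refused whole. The fingers move at their own pace and stop on an object; the grip force is fixed at half the most. Time passes only in rows, so rows that repeat a pose let the fingers close. It gives the time, the measured TCP pose, the force, the opening and the grip force at its end, in the units of the state.
- ctrl.read_state(): the state, without advancing time (a new reading comes with each control period).
- viewer.get_image(name): name is "scene" or "top" or "wrist"; returns (picture, depth): 480x640x3 uint8, red, green, blue; 480x640 float32, mm along the optical axis (not along the pixel's ray), 0 where there is no reading.
- viewer.camera_model(name): a dict with "fx", "fy", "cx", "cy" (pixels), "T" (4x4, takes a point from camera to world coordinates). Camera axes: x right, y down, z forward; pixel columns grow to the right and rows downward; lengths in mm; the calibration is good to about 2 mm. The wrist camera is an equidistant fisheye: a pixel r from the principal point sees the ray r / f radians off the axis. A picture is of the moment at which its call begins: read the wrist's pose just before it. camera_model takes no time and is no camera call; for the wrist camera it gives the pose at the moment of the call.
- ctrl.finish_job(): hands the job in; it is judged then, once.
Trained networks look in the newest picture that a camera, given by its name, has taken for a name from the list of things; names that differ only in an ending like _2 or _b are one class to them, and where a whole thing is asked for, a point or a joint stands for the part that bears it (a point fixed in the world has none). Each returns a list of dicts, best first, with "score" (0 to 1); they miss things now and then, are a little off and sometimes report something else, mostly with a low value. They report only what shows in the picture. A call takes as long as a camera call. They do not tell look-alikes from the thing itself.
- silhouettes(camera, target): "pixels" (480x640 bool, what is visible of it) and "xy" ([column, row] in pixels, amid what is visible of it).
The state is a dict: "clock": time; "qpos": joint angles; "qd": joint speeds; "tau": joint torques, N m; "eef_pos": TCP position; "tool_rot": TCP orientation; "force": force on the tool from outside, world axes, zero at the start; "torque": the same for the moment, N m; "width": finger opening in mm; "gripper_force": force on a finger pad.
Only numpy, scipy, OpenCV 4.12 (cv2) and the standard library are available. Lean on these libraries where they do the work, as an engineer would, in place of code of your own. Each camera call takes 0.05 s, during which the arm holds its last target. There are 200 camera calls.

## Working session

There is one attempt and no reset: what is moved stays moved. The work goes in short steps, Python scripts to look and compute and a shell command to move; the robot and the scene stay as the last step left them, time stands still between calls to the robot, and variables do not carry over. Pictures are saved under pics/ and viewed, at most 14 in all, crops included, and the job is handed in when it is done.

```bash
mkdir -p pics; ls; python3 - <<'E'
from cell import ctrl, viewer, silhouettes
import cv2,numpy as np
print(ctrl.read_state())
for n in ("top","scene"):
    im,d=viewer.get_image(n); cv2.imwrite(f"pics/{n}0.png",im[:,:,::-1]); np.save(f"pics/{n}0.npy",d)
    print(viewer.camera_model(n))
E
```

```text
pics
{'clock': 0.0, 'qpos': array([ 1.24621017,  0.62930522,  0.03843977,  1.51842003, -0.02701641,
        0.99627397, -0.01999402]), 'qd': array([-3.31764746e-04,  1.09851665e-03, -5.35400492e-04,  4.23069277e-04,
        1.47354371e-05, -9.70712718e-04, -4.56056100e-05]), 'tau': array([ 5.39496232e-04, -5.63404047e+01,  1.22623801e+00, -1.93441486e+01,
        1.08669096e-02,  1.03110331e-02, -2.11395326e-05]), 'eef_pos': array([ 166.21783636, -627.76147557,  249.39886931]), 'tool_rot': array([-3.13970383e+00,  8.73546846e-06,  2.58783800e-01]), 'force': array([-0.34794674, -0.37594257, -0.75771803]), 'torque': array([-0.00789049, -0.02837705, -0.03866726]), 'gripper_force': 0.0, 'width': 85.5583925263602}
{'fx': 493.4226598088744, 'fy': 493.4226598088744, 'cx': 322.0471640464029, 'cy': 242.72540624269095, 'T': array([[-4.30234368e-03, -9.76116201e-01,  2.17206472e-01,
         3.68596285e+02],
       [-9.99979638e-01,  3.17582703e-03, -5.53519349e-03,
         8.20408699e+00],
       [ 4.71318186e-03, -2.17225864e-01, -9.76109989e-01,
         1.04130662e+03],
       [ 0.00000000e+00,  0.00000000e+00,  0.00000000e+00,
         1.00000000e+00]])}
{'fx': 576.9503513819558, 'fy': 576.9503513819558, 'cx': 318.86126669899375, 'cy': 245.10770951947873, 'T': array([[-7.72531888e-01,  4.56243850e-01, -4.41628839e-01,
         1.10316355e+03],
       [ 6.34854645e-01,  5.41379284e-01, -5.51242279e-01,
         6.43716643e+02],
       [-1.24121948e-02, -7.06222358e-01, -7.07881288e-01,
         9.09739424e+02],
       [ 0.00000000e+00,  0.00000000e+00,  0.00000000e+00,
         1.00000000e+00]])}
```

View pics/top0.png

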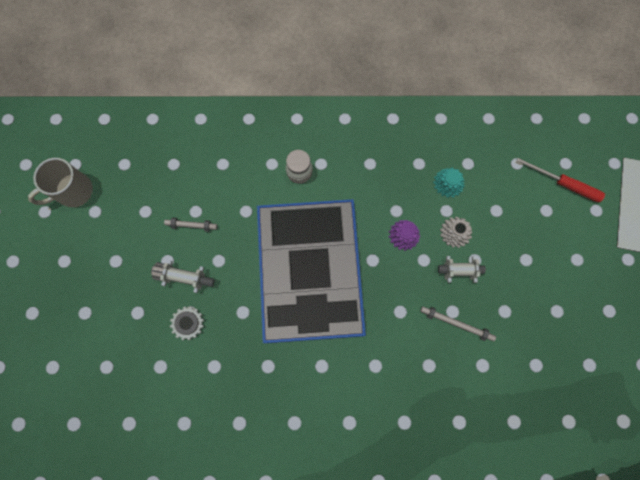

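View pics/scene0.png

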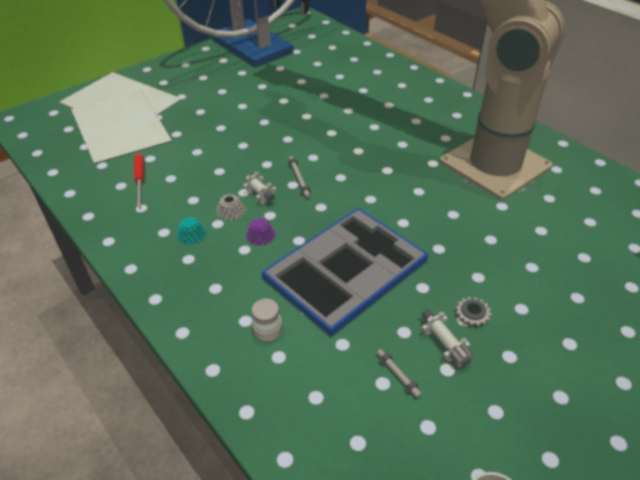

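Candidates, by top-camera pixel:
- **Hubs:** (183,276) is longer with a fat end, so rear. (462,270) is short, so front.
- **Axles:** (458,323) is long, (191,224) is short.
- **Cassette-like:** grey stepped stack at (457,231). Purple (404,235) and turquoise (450,181) are decoys, and the freewheel is at (187,323).

The jar is at (299,166). The tray's bays from the top are hub, cassette, axle. Next I'll measure these and make one close crop.

```bash
cat > h.py <<'E'
from cell import ctrl, viewer, silhouettes
import cv2,numpy as np
def world(n,d,mask):
    m=viewer.camera_model(n); v,u=np.nonzero(mask&(d>0)); z=d[v,u]
    P=np.c_[(u-m['cx'])/m['fx']*z,(v-m['cy'])/m['fy']*z,z,np.ones(len(z))]
    return (P@m['T'].T)[:,:3]
def desc(P):
    (c,s,a)=cv2.minAreaRect(P[:,:2].astype(np.float32)); q=np.linalg.svd(P[:,:2]-P[:,:2].mean(0),full_matrices=False)[2][0]
    return "rect c",np.round(c,1),"size",np.round(s,1),"ang",round(a,1),"pca",round(np.degrees(np.arctan2(q[1],q[0])),1),"z",np.round(np.percentile(P[:,2],[5,50,98]),1)
E
python3 - <<'E'
from h import *
im,d=viewer.get_image("top")
np.set_printoptions(suppress=True)
for t in ["rear_hub","long_axle","cassette","bay_hub","bay_axle","bay_cassette","front_hub","short_axle","freewheel","jar"]:
    for s in silhouettes("top",t)[:4]:
        P=world("top",d,s["pixels"])
        if len(P)>10: print(t,round(s["score"],2),np.round(s["xy"]),len(P),*desc(P))
a=cv2.resize(im[205:345,140:240],None,fx=4,fy=4,interpolation=2); b=cv2.resize(im[205:345,400:500],None,fx=4,fy=4,interpolation=2)
cv2.imwrite("pics/crop.png",np.hstack([a,b])[:,:,::-1])
E
```

```text
rear_hub 0.69 [182. 273.] 987 rect c [524.4 290.7] size [129.9  51.3] ang 78.7 pca -100.7 z [ 2.3 35.7 50. ]
long_axle 0.57 [458. 319.] 476 rect c [ 428.1 -276.9] size [158.   23.8] ang 67.8 pca -112.6 z [ 9.9 15.9 23.3]
cassette 0.73 [457. 231.] 732 rect c [ 624.3 -288.7] size [67.3 66.6] ang 89.6 pca -143.5 z [ 0.3 24.8 39.7]
cassette 0.69 [403. 233.] 737 rect c [ 616.9 -177.2] size [64.4 68.6] ang 27.7 pca 67.0 z [ 0.  26.  39.5]
cassette 0.59 [453. 182.] 666 rect c [ 737.5 -281.3] size [65.4 65.3] ang 2.4 pca 52.6 z [ 1.9 26.8 39.1]
bay_hub 0.72 [308. 227.] 3926 rect c [633.1  34.8] size [ 97.1 198.6] ang 3.9 pca 94.1 z [ 7.  11.3 26.6]
bay_axle 0.56 [313. 311.] 4345 rect c [447.6  22.4] size [ 95.  198.2] ang 3.5 pca 93.7 z [ 6.9 11.9 26.4]
bay_axle 0.54 [188. 321.] 732 rect c [429.8 279.7] size [62.6 61.3] ang 0.9 pca -155.0 z [12.6 19.7 24.7]
bay_cassette 0.79 [311. 270.] 4285 rect c [541.2  28.8] size [100.3 200.1] ang 4.4 pca 94.0 z [ 7.5 21.8 26.9]
bay_cassette 0.29 [460. 270.] 715 rect c [ 539.7 -288. ] size [56.4 96.4] ang 0.1 pca -91.4 z [ 1.4 34.4 50.3]
front_hub 0.72 [461. 272.] 718 rect c [ 538.3 -288.1] size [56.1 96.7] ang 1.3 pca -91.0 z [ 7.4 34.4 50.3]
short_axle 0.78 [188. 224.] 362 rect c [639.7 284.3] size [112.6  27.2] ang 83.2 pca 84.4 z [ 9.4 15.8 23.1]
freewheel 0.96 [187. 323.] 751 rect c [429.3 280.1] size [61.4 62.8] ang 72.4 pca 153.3 z [11.5 19.6 24.7]
jar 0.73 [309. 314.] 4219 rect c [448.2  23.1] size [ 93.2 196.5] ang 3.8 pca 93.5 z [ 6.8 11.6 26.4]
jar 0.59 [298. 166.] 641 rect c [757.1  51.3] size [50.4 49.1] ang 56.4 pca -89.2 z [22.1 67.5 72.6]
```

View pics/crop.png

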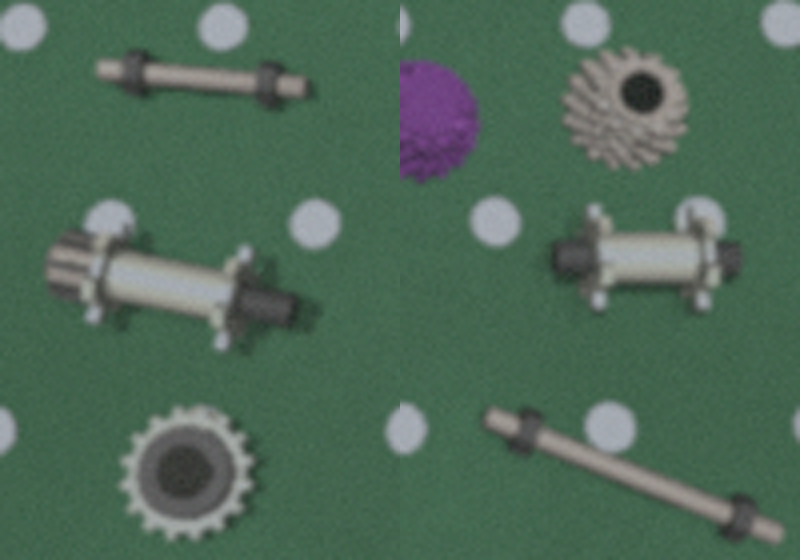

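The crop confirms the choices: the rear hub has its splined freehub at the left end, the long axle is at lower right with a 158 mm extent, and the grey cassette is the stepped one. I'll start with the axle.

```bash
cat >> h.py <<'E'
from scipy.spatial.transform import Rotation as R
def to(x,y,z,yaw,tilt=None):
    s=ctrl.read_state(); A=R.from_euler('xyz',s['tool_rot'])
    B=R.from_euler('xyz',[np.pi,0,np.radians(yaw)])
    print("t",round(float(s['clock']),2),"xyz",np.round(A.inv().apply(np.array([x,y,z])-s['eef_pos']),1),"ang",np.round((A.inv()*B).as_rotvec(),3), "w",round(float(s['width']),1))
E
python3 -c "
from h import *
to(428.1,-276.9,110,67.6)"
```

```text
t 0.65 xyz [ 342.9 -272.8  140.3] ang [ 0.    -0.    -0.921] w 85.4
```

```bash
python3 -m creep '[{"jaw":0,"xyz":[343,-273,140],"angular":[0,0,-0.921]},{"jaw":0,"xyz":[343,-273,140],"angular":[0,0,-0.921]},{"jaw":0,"xyz":[343,-273,140],"angular":[0,0,-0.921]},{"jaw":0,"xyz":[343,-273,140],"angular":[0,0,-0.921]},{"jaw":0,"xyz":[343,-273,140],"angular":[0,0,-0.921]},{"jaw":0,"xyz":[343,-273,140],"angular":[0,0,-0.921]},{"jaw":0,"xyz":[343,-273,140],"angular":[0,0,-0.921]},{"jaw":0,"xyz":[343,-273,140],"angular":[0,0,-0.921]},{"jaw":0,"xyz":[343,-273,140],"angular":[0,0,-0.921]},{"jaw":0,"xyz":[343,-273,140],"angular":[0,0,-0.921]},{"jaw":0,"xyz":[343,-273,140],"angular":[0,0,-0.921]},{"jaw":0,"xyz":[343,-273,140],"angular":[0,0,-0.921]}]'; python3 -c "
from h import *
to(428.1,-276.9,22,67.6)
im,d=viewer.get_image('wrist'); cv2.imwrite('pics/w1.png',im[:,:,::-1])"
```

```text
clock: 2.15
eef_pos: [427.5, -277.9, 110.6]
tool_rot: [3.141, 0.0, 1.178]
force: [0.4, 0.7, -0.7]
width: 43.0
gripper_force: 0.0
t 2.15 xyz [ 1.2  0.1 88.6] ang [ 0.001  0.    -0.002] w 43.0
```

View pics/w1.png

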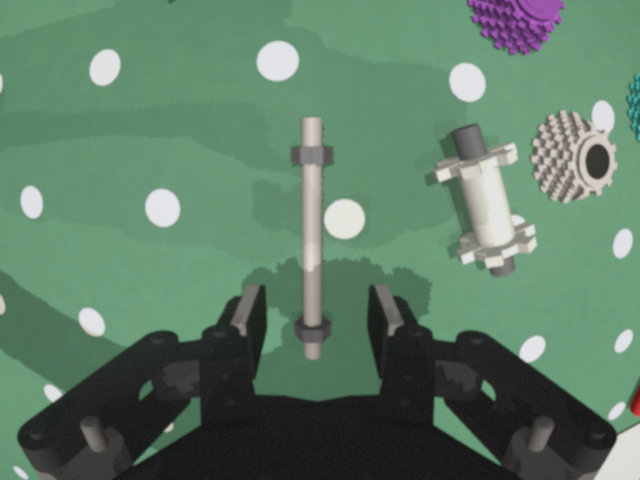

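The wrist view shows the axle (x≈312) running along the jaw centre line (≈317), well clear on both sides. Descending, closing, lifting.

```bash
python3 -m creep '[{"jaw":0,"xyz":[1,0,50],"angular":[0,0,0]},{"jaw":0,"xyz":[1,0,88],"angular":[0,0,0]},{"jaw":0,"xyz":[1,0,88],"angular":[0,0,0]},{"jaw":-1,"xyz":[1,0,88],"angular":[0,0,0]},{"jaw":-1,"xyz":[1,0,88],"angular":[0,0,0]},{"jaw":-1,"xyz":[1,0,88],"angular":[0,0,0]},{"jaw":-1,"xyz":[1,0,88],"angular":[0,0,0]},{"jaw":-1,"xyz":[1,0,88],"angular":[0,0,0]},{"jaw":-1,"xyz":[1,0,88],"angular":[0,0,0]},{"jaw":-1,"xyz":[1,0,40],"angular":[0,0,0]},{"jaw":-1,"xyz":[1,0,0],"angular":[0,0,0]},{"jaw":-1,"xyz":[1,0,0],"angular":[0,0,0]}]'; python3 -c "
from h import *
to(448.8,22.3,100,94)"
```

```text
clock: 3.7
eef_pos: [430.5, -277.0, 113.6]
tool_rot: [3.134, 0.001, 1.179]
force: [0.1, 0.0, -1.2]
width: 9.5
gripper_force: 59.2
t 3.7 xyz [283.7 -97.3  12.6] ang [ 0.007  0.003 -0.461] w 9.5
```

```bash
python3 -m creep '[{"jaw":-1,"xyz":[284,-97,12],"angular":[0,0,-0.461]},{"jaw":-1,"xyz":[284,-97,12],"angular":[0,0,-0.461]},{"jaw":-1,"xyz":[284,-97,12],"angular":[0,0,-0.461]},{"jaw":-1,"xyz":[284,-97,12],"angular":[0,0,-0.461]},{"jaw":-1,"xyz":[284,-97,12],"angular":[0,0,-0.461]},{"jaw":-1,"xyz":[284,-97,12],"angular":[0,0,-0.461]},{"jaw":-1,"xyz":[284,-97,12],"angular":[0,0,-0.461]},{"jaw":-1,"xyz":[284,-97,12],"angular":[0,0,-0.461]},{"jaw":-1,"xyz":[284,-97,12],"angular":[0,0,-0.461]}]'; python3 -c "
from h import *
to(448.8,22.3,34,94)
im,d=viewer.get_image('wrist'); cv2.imwrite('pics/w2.png',im[:,:,::-1])"
```

```text
clock: 4.82
eef_pos: [446.9, 22.4, 98.3]
tool_rot: [-3.141, 0.0, 1.638]
force: [0.9, 0.0, -1.7]
width: 9.3
gripper_force: 59.1
t 4.83 xyz [-0.2  1.9 64.3] ang [-0.     0.    -0.003] w 9.3
```

View pics/w2.png

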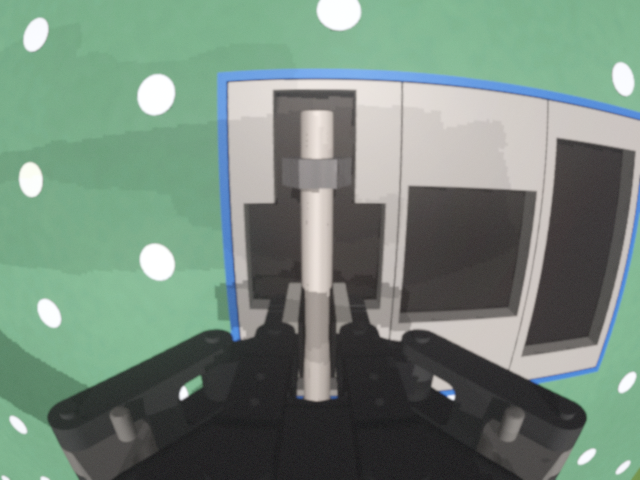

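The axle (x≈317) is centred and parallel over its trough. Lowering, releasing partly, lifting.

```bash
python3 -m creep '[{"jaw":-1,"xyz":[0,2,40],"angular":[0,0,0]},{"jaw":-1,"xyz":[0,2,55],"angular":[0,0,0]},{"jaw":-1,"xyz":[0,2,65],"angular":[0,0,0]},{"jaw":-1,"xyz":[0,2,65],"angular":[0,0,0]},{"jaw":-0.2,"xyz":[0,2,65],"angular":[0,0,0]},{"jaw":-0.2,"xyz":[0,2,65],"angular":[0,0,0]},{"jaw":-0.2,"xyz":[0,2,65],"angular":[0,0,0]},{"jaw":-0.2,"xyz":[0,2,65],"angular":[0,0,0]},{"jaw":-0.2,"xyz":[0,2,30],"angular":[0,0,0]},{"jaw":0.3,"xyz":[0,2,-20],"angular":[0,0,0]},{"jaw":0.3,"xyz":[0,2,-20],"angular":[0,0,0]},{"jaw":0.3,"xyz":[0,2,-20],"angular":[0,0,0]}]'; python3 -c "
from h import *
to(524.4,290.7,110,78.7)
im,d=viewer.get_image('top'); s=silhouettes('top','long_axle')
for q in s[:3]: print(q['score'],desc(world('top',d,q['pixels'])))"
```

```text
clock: 6.38
eef_pos: [448.9, 23.5, 118.3]
tool_rot: [3.141, 0.0, 1.64]
force: [-0.1, 0.2, -0.7]
width: 55.9
gripper_force: 0.0
t 6.38 xyz [261.3  93.9   8.2] ang [0.    0.    0.267] w 55.9
0.65 ('rect c', array([445.4,  87. ]), 'size', array([24., 12.]), 'ang', 74.8, 'pca', np.float64(68.0), 'z', array([22. , 26.2, 33.9]))
```

```bash
python3 -m creep '[{"jaw":0.3,"xyz":[261,94,8],"angular":[0,0,0.267]},{"jaw":0.3,"xyz":[261,94,8],"angular":[0,0,0.267]},{"jaw":0.3,"xyz":[261,94,8],"angular":[0,0,0.267]},{"jaw":0.3,"xyz":[261,94,8],"angular":[0,0,0.267]},{"jaw":0.3,"xyz":[261,94,8],"angular":[0,0,0.267]},{"jaw":0.3,"xyz":[261,94,8],"angular":[0,0,0.267]},{"jaw":0.3,"xyz":[261,94,8],"angular":[0,0,0.267]},{"jaw":0.3,"xyz":[261,94,8],"angular":[0,0,0.267]}]'; python3 -c "
from h import *
to(524.4,290.7,25,78.7)
im,d=viewer.get_image('wrist'); cv2.imwrite('pics/w3.png',im[:,:,::-1])
im,d=viewer.get_image('top'); s=silhouettes('top','long_axle')
for q in s[:3]: print(q['score'],desc(world('top',d,q['pixels'])))"
```

```text
clock: 7.48
eef_pos: [524.4, 288.7, 109.8]
tool_rot: [-3.141, 0.002, 1.372]
force: [-0.6, -0.6, 0.9]
width: 55.3
gripper_force: 0.0
t 7.47 xyz [ 2.2 -0.4 84.8] ang [-0.     0.002 -0.002] w 55.3
0.66 ('rect c', array([451.6,  20.6]), 'size', array([ 22.6, 153.9]), 'ang', 3.0, 'pca', np.float64(-86.5), 'z', array([20.9, 25.7, 33.2]))
0.66 ('rect c', array([ 538.4, -290.3]), 'size', array([ 55.8, 101. ]), 'ang', 1.2, 'pca', np.float64(-90.3), 'z', array([-0.2, 34. , 50.3]))
```

View pics/w3.png

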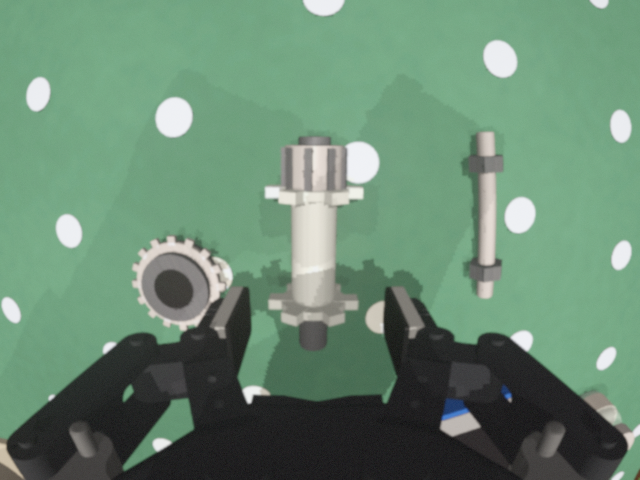

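The axle reads as well placed at about (451.6, 20.6). The hub's barrel is centred between the jaws (x≈313), with the freewheel and short axle clear. Grasping.

```bash
python3 -m creep '[{"jaw":0.3,"xyz":[4,0,45],"angular":[0,0,0]},{"jaw":0.3,"xyz":[4,0,85],"angular":[0,0,0]},{"jaw":0.3,"xyz":[4,0,85],"angular":[0,0,0]},{"jaw":-1,"xyz":[4,0,85],"angular":[0,0,0]},{"jaw":-1,"xyz":[4,0,85],"angular":[0,0,0]},{"jaw":-1,"xyz":[4,0,85],"angular":[0,0,0]},{"jaw":-1,"xyz":[4,0,85],"angular":[0,0,0]},{"jaw":-1,"xyz":[4,0,85],"angular":[0,0,0]},{"jaw":-1,"xyz":[4,0,85],"angular":[0,0,0]},{"jaw":-1,"xyz":[4,0,40],"angular":[0,0,0]},{"jaw":-1,"xyz":[4,0,-10],"angular":[0,0,0]},{"jaw":-1,"xyz":[4,0,-10],"angular":[0,0,0]}]'; python3 -c "
from h import *
to(632.4,36.5,115,94)"
```

```text
clock: 9.12
eef_pos: [527.8, 296.4, 124.5]
tool_rot: [3.135, -0.006, 1.373]
force: [0.6, 0.3, -4.1]
width: 24.0
gripper_force: 59.9
t 9.12 xyz [-234.4  153.5    9.1] ang [ 0.007 -0.005 -0.267] w 24.0
```

```bash
python3 -m creep '[{"jaw":-1,"xyz":[-234,153,9],"angular":[0,0,-0.267]},{"jaw":-1,"xyz":[-234,153,9],"angular":[0,0,-0.267]},{"jaw":-1,"xyz":[-234,153,9],"angular":[0,0,-0.267]},{"jaw":-1,"xyz":[-234,153,9],"angular":[0,0,-0.267]},{"jaw":-1,"xyz":[-234,153,9],"angular":[0,0,-0.267]},{"jaw":-1,"xyz":[-234,153,9],"angular":[0,0,-0.267]},{"jaw":-1,"xyz":[-234,153,9],"angular":[0,0,-0.267]},{"jaw":-1,"xyz":[-234,153,9],"angular":[0,0,-0.267]},{"jaw":-1,"xyz":[-234,153,9],"angular":[0,0,-0.267]}]'; python3 -c "
from h import *
to(632.4,36.5,36,94)
im,d=viewer.get_image('wrist'); cv2.imwrite('pics/w4.png',im[:,:,::-1])"
```

```text
clock: 10.25
eef_pos: [629.3, 36.8, 111.4]
tool_rot: [-3.142, -0.0, 1.643]
force: [0.6, -1.0, -2.7]
width: 24.4
gripper_force: 59.8
t 10.25 xyz [-0.5  3.1 75.4] ang [-0.    -0.     0.002] w 24.4
```

View pics/w4.png

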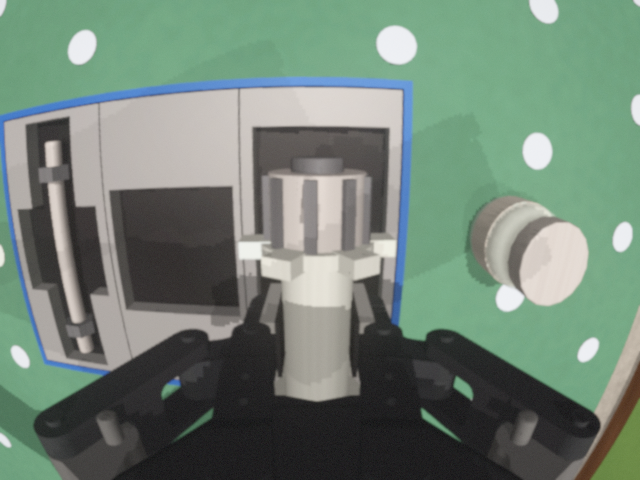

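The hub (x≈318) lines up with the wide bay, the axle lies in its trough at left, and the jar is clear at right (545,250). Lowering.

```bash
python3 -m creep '[{"jaw":-1,"xyz":[0,3,40],"angular":[0,0,0]},{"jaw":-1,"xyz":[0,3,60],"angular":[0,0,0]},{"jaw":-1,"xyz":[0,3,75],"angular":[0,0,0]},{"jaw":-1,"xyz":[0,3,75],"angular":[0,0,0]},{"jaw":-1,"xyz":[0,3,75],"angular":[0,0,0]},{"jaw":-0.1,"xyz":[0,3,75],"angular":[0,0,0]},{"jaw":-0.1,"xyz":[0,3,75],"angular":[0,0,0]},{"jaw":-0.1,"xyz":[0,3,75],"angular":[0,0,0]},{"jaw":-0.1,"xyz":[0,3,75],"angular":[0,0,0]},{"jaw":-0.1,"xyz":[0,3,30],"angular":[0,0,0]},{"jaw":-0.1,"xyz":[0,3,-20],"angular":[0,0,0]},{"jaw":0.5,"xyz":[0,3,-30],"angular":[0,0,0]}]'; python3 -c "
from h import *
to(624.3,-288.7,140,45)"
```

```text
clock: 11.8
eef_pos: [634.7, 36.3, 145.0]
tool_rot: [3.135, -0.001, 1.641]
force: [0.7, 0.3, 0.2]
width: 55.4
gripper_force: 0.0
t 11.8 xyz [-323.4  -33.1    4.5] ang [ 0.006 -0.003  0.855] w 55.4
```

```bash
python3 -m creep '[{"jaw":0.6,"xyz":[-323,-33,4],"angular":[0,0,0.855]},{"jaw":0.6,"xyz":[-323,-33,4],"angular":[0,0,0.855]},{"jaw":0.6,"xyz":[-323,-33,4],"angular":[0,0,0.855]},{"jaw":0.6,"xyz":[-323,-33,4],"angular":[0,0,0.855]},{"jaw":0.6,"xyz":[-323,-33,4],"angular":[0,0,0.855]},{"jaw":0.6,"xyz":[-323,-33,4],"angular":[0,0,0.855]},{"jaw":0.6,"xyz":[-323,-33,4],"angular":[0,0,0.855]},{"jaw":0.6,"xyz":[-323,-33,4],"angular":[0,0,0.855]},{"jaw":0.6,"xyz":[-323,-33,4],"angular":[0,0,0.855]}]'; python3 -c "
from h import *
to(624.3,-288.7,44,45)
im,d=viewer.get_image('wrist'); cv2.imwrite('pics/w5.png',im[:,:,::-1])
im,d=viewer.get_image('top')
for t in ('rear_hub','long_axle'):
  for q in silhouettes('top',t)[:2]: print(t,q['score'],desc(world('top',d,q['pixels'])))"
```

```text
clock: 12.92
eef_pos: [622.9, -286.3, 137.4]
tool_rot: [-3.141, -0.001, 0.789]
force: [0.2, -0.1, 0.4]
width: 68.3
gripper_force: 0.0
t 12.93 xyz [-0.8  2.8 93.4] ang [-0.001 -0.001  0.004] w 68.3
rear_hub 0.62 ('rect c', array([637.8,  28.9]), 'size', array([ 61.5, 132.5]), 'ang', 3.5, 'pca', np.float64(95.3), 'z', array([ 8.9, 45. , 59.9]))
long_axle 0.89 ('rect c', array([448.9,  18.9]), 'size', array([ 24.6, 156.1]), 'ang', 5.3, 'pca', np.float64(-86.2), 'z', array([10.2, 25.5, 33.4]))
```

View pics/w5.png

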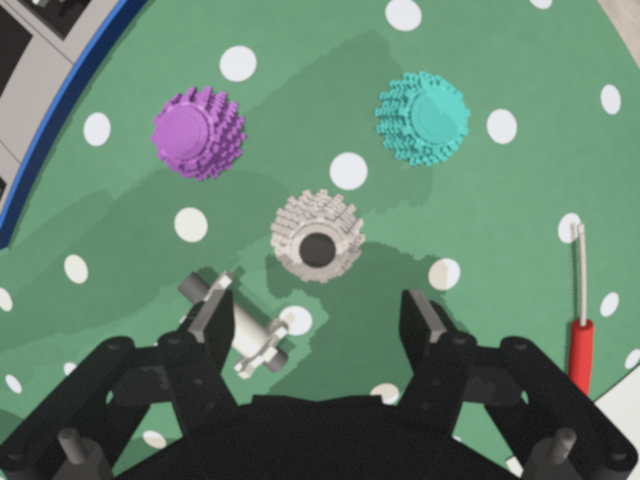

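The grey cassette (318,240) is centred between the jaws. The front hub (235,325) stays outside the left finger by about 15 mm. The hub and axle read correctly in their bays. Descending.

```bash
python3 -m creep '[{"jaw":0.6,"xyz":[-1,2,50],"angular":[0,0,0]},{"jaw":0.6,"xyz":[-1,2,80],"angular":[0,0,0]},{"jaw":0.6,"xyz":[-1,2,93],"angular":[0,0,0]},{"jaw":0.6,"xyz":[-1,2,93],"angular":[0,0,0]},{"jaw":-1,"xyz":[-1,2,93],"angular":[0,0,0]},{"jaw":-1,"xyz":[-1,2,93],"angular":[0,0,0]},{"jaw":-1,"xyz":[-1,2,93],"angular":[0,0,0]},{"jaw":-1,"xyz":[-1,2,93],"angular":[0,0,0]},{"jaw":-1,"xyz":[-1,2,93],"angular":[0,0,0]},{"jaw":-1,"xyz":[-1,2,80],"angular":[0,0,0]},{"jaw":-1,"xyz":[-1,2,40],"angular":[0,0,0]},{"jaw":-1,"xyz":[-1,2,0],"angular":[0,0,0]}]'; python3 -c "
from h import *
to(540.6,28.7,140,45)"
```

```text
clock: 14.62
eef_pos: [622.8, -291.3, 138.9]
tool_rot: [3.141, 0.0, 0.786]
force: [0.8, 0.1, -2.6]
width: 43.2
gripper_force: 61.6
t 14.62 xyz [ 168.2 -284.3   -1.2] ang [0. 0. 0.] w 43.2
```

```bash
python3 -m creep '[{"jaw":-1,"xyz":[168,-284,-1],"angular":[0,0,0]},{"jaw":-1,"xyz":[168,-284,-1],"angular":[0,0,0]},{"jaw":-1,"xyz":[168,-284,-1],"angular":[0,0,0]},{"jaw":-1,"xyz":[168,-284,-1],"angular":[0,0,0]},{"jaw":-1,"xyz":[168,-284,-1],"angular":[0,0,0]},{"jaw":-1,"xyz":[168,-284,-1],"angular":[0,0,0]},{"jaw":-1,"xyz":[168,-284,-1],"angular":[0,0,0]},{"jaw":-1,"xyz":[168,-284,-1],"angular":[0,0,0]},{"jaw":-1,"xyz":[168,-284,-1],"angular":[0,0,0]}]'; python3 -c "
from h import *
to(540.6,28.7,55,45)
im,d=viewer.get_image('wrist'); cv2.imwrite('pics/w6.png',im[:,:,::-1])"
```

```text
clock: 15.75
eef_pos: [541.3, 26.1, 138.3]
tool_rot: [3.141, 0.001, 0.782]
force: [-0.4, -1.0, -2.0]
width: 43.1
gripper_force: 62.0
t 15.75 xyz [ 1.4 -2.4 83.3] ang [ 0.001  0.001 -0.003] w 43.1
```

View pics/w6.png

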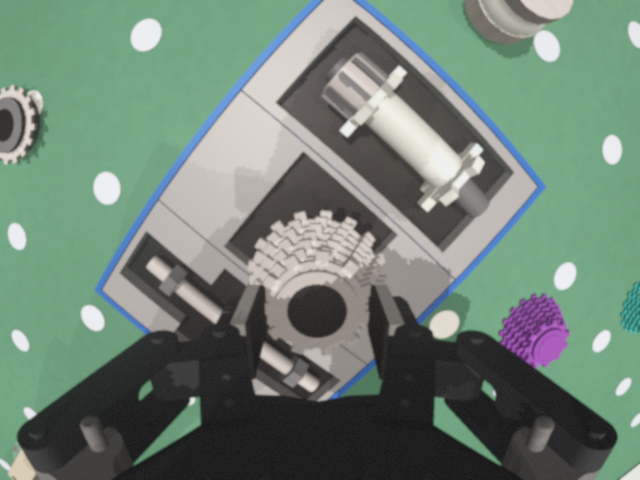

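The hub and axle sit level in their bays, and the cassette is upright over the square bay. Lowering with small steps near the floor.

```bash
python3 -m creep '[{"jaw":-1,"xyz":[1,-2,40],"angular":[0,0,0]},{"jaw":-1,"xyz":[1,-2,60],"angular":[0,0,0]},{"jaw":-1,"xyz":[1,-2,75],"angular":[0,0,0]},{"jaw":-1,"xyz":[1,-2,82],"angular":[0,0,0]},{"jaw":-1,"xyz":[1,-2,82],"angular":[0,0,0]},{"jaw":-1,"xyz":[1,-2,83],"angular":[0,0,0]}]'
```

```text
clock: 16.55
eef_pos: [540.8, 30.5, 56.4]
tool_rot: [3.14, -0.001, 0.785]
force: [-3.4, -0.2, 12.5]
width: 43.0
gripper_force: 63.4
```

12.5 N at z=56 could mean the floor or an edge. I'll look before releasing.

```bash
python3 -c "
from h import *
im,d=viewer.get_image('scene'); cv2.imwrite('pics/s2.png',cv2.resize(im[190:340,250:450],None,fx=4,fy=4,interpolation=2)[:,:,::-1])
for q in silhouettes('scene','cassette')[:3]: print(q['score'],desc(world('scene',d,q['pixels'])))"
```

```text
0.75 ('rect c', array([538.8,  23.7]), 'size', array([83.6, 63.9]), 'ang', 50.1, 'pca', np.float64(-44.7), 'z', array([11. , 31.8, 48.8]))
0.73 ('rect c', array([ 732.4, -291.5]), 'size', array([94.5, 66.3]), 'ang', 72.6, 'pca', np.float64(-15.3), 'z', array([-0.1, 19.7, 38.5]))
0.73 ('rect c', array([ 622., -176.]), 'size', array([65.1, 71.4]), 'ang', 27.8, 'pca', np.float64(-30.9), 'z', array([ 0.1, 20.2, 38.7]))
```

View pics/s2.png

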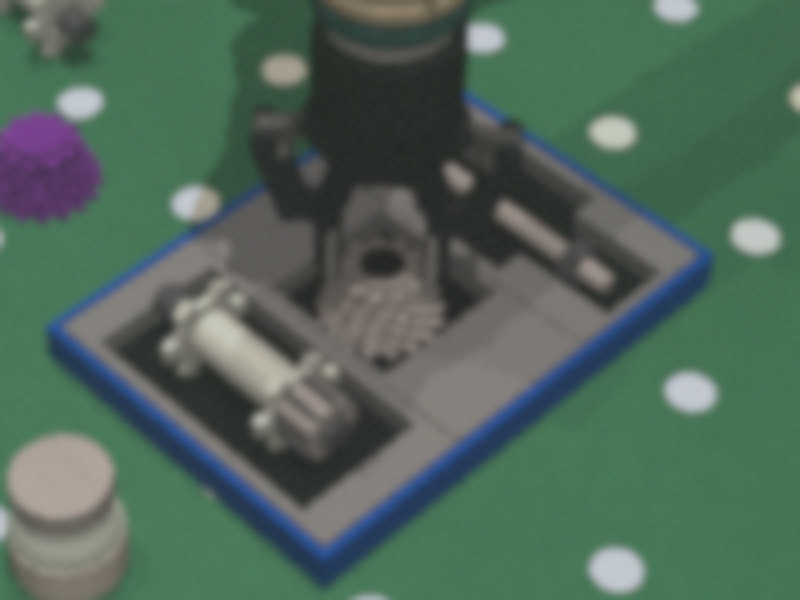

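The cassette at crop (380,310) is down inside the square bay. Its top is at 48.8 mm (47 expected, and the decoys read 1.5 mm high too), so it is on the floor. Releasing and retreating.

```bash
python3 -m creep '[{"jaw":0.3,"xyz":[0,0,0],"angular":[0,0,0]},{"jaw":0.3,"xyz":[0,0,0],"angular":[0,0,0]},{"jaw":0.3,"xyz":[0,0,0],"angular":[0,0,0]},{"jaw":0.3,"xyz":[0,0,0],"angular":[0,0,0]},{"jaw":0.3,"xyz":[0,0,-50],"angular":[0,0,0]},{"jaw":0.3,"xyz":[0,0,-110],"angular":[0,0,0]},{"jaw":0.3,"xyz":[50,240,-130],"angular":[0,0,0]},{"jaw":0.3,"xyz":[50,240,-130],"angular":[0,0,0]},{"jaw":0.3,"xyz":[50,240,-130],"angular":[0,0,0]},{"jaw":0.3,"xyz":[50,240,-130],"angular":[0,0,0]},{"jaw":0.3,"xyz":[50,240,-130],"angular":[0,0,0]},{"jaw":0.3,"xyz":[50,240,-130],"angular":[0,0,0]}]'; python3 -c "
from h import *
im,d=viewer.get_image('top'); cv2.imwrite('pics/t2.png',im[:,:,::-1])
for t in ('rear_hub','long_axle','cassette','front_hub','short_axle','freewheel','jar'):
  for q in silhouettes('top',t)[:3]: print(t,round(q['score'],2),*desc(world('top',d,q['pixels'])))"
```

```text
clock: 18.15
eef_pos: [744.3, -102.9, 184.3]
tool_rot: [-3.139, 0.001, 0.786]
force: [0.4, 0.6, 0.1]
width: 55.3
gripper_force: 0.0
rear_hub 0.93 rect c [633.5  31.5] size [125.3  50.4] ang 87.5 pca -86.5 z [37.2 46.7 59.8]
rear_hub 0.56 rect c [540.5  28.5] size [ 93.1 196.3] ang 3.8 pca 93.7 z [ 8.  22.6 26.9]
rear_hub 0.22 rect c [767.1  60. ] size [75.7 52.9] ang 46.3 pca -150.0 z [17.3 67.5 72.3]
long_axle 0.87 rect c [450.9  20.4] size [ 24.4 157.9] ang 2.9 pca -86.7 z [ 9.4 25.3 33.6]
cassette 0.78 rect c [543.4  28.5] size [61.9 61.3] ang 12.5 pca -46.9 z [12.7 39.8 49.2]
cassette 0.74 rect c [ 543.6 -142.6] size [ 64.2 235. ] ang 66.0 pca 151.5 z [ 0.7 26.8 39.6]
front_hub 0.3 rect c [447.4  22.4] size [ 95.1 199.2] ang 3.2 pca 93.2 z [ 7.1 18.6 26.8]
short_axle 0.9 rect c [641.6 283.8] size [110.4  23.7] ang 86.5 pca 84.5 z [10.  16.2 23.7]
short_axle 0.68 rect c [540.5  27.5] size [ 95.7 196.9] ang 3.2 pca 93.3 z [ 8.1 22.5 26.9]
freewheel 0.88 rect c [429.8 281.2] size [63.1 62.2] ang 88.7 pca -139.6 z [12.9 19.7 24.7]
jar 0.78 rect c [767.7  51.6] size [68.4 58.8] ang 9.8 pca -139.4 z [13.7 67.4 72.3]
```

View pics/t2.png

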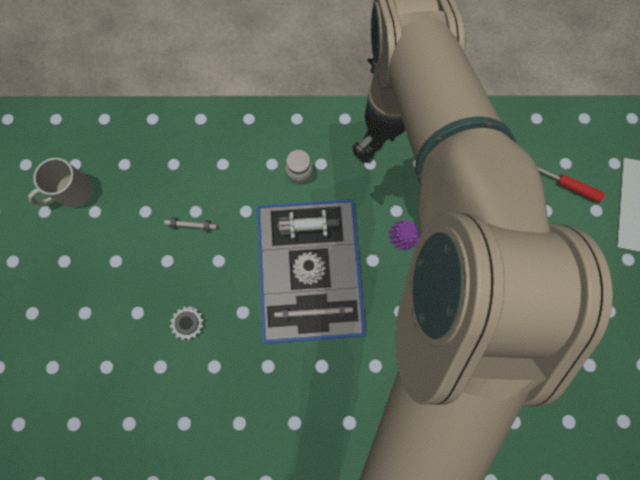

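The top view shows the hub, cassette and axle centred in their bays at (309,222), (309,267) and (314,312). The visible look-alikes and jar haven't moved. Handing in.

```bash
python3 -c "
from cell import ctrl
print(ctrl.finish_job())"
```

```text
the job is handed in; nothing more can be done
None
```

The rear hub, long axle and cassette are packed in their bays, each measured within about 6 mm of centre, and the job was handed in at about 18 s; no verdict came back, and the front hub, hidden behind the arm in the last picture, could not be re-checked.

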